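# Load the die cutter and hold its run key

### The job

Get the fabric die cutter ready and run it: lay the teal cutting mat squarely on top of the wooden die board that lies on the cutter's bed, edges flush all round, and let go of it. Then take the red-handled key from its wooden stand, ease it fully home into the brass cylinder on the grey switch pod (wiggle it when the sticky pins catch, do not ram it), and turn it clockwise a quarter turn to its stop. The switch springs back, so finish while still gripping the key and holding it turned; leave the die board where it lies and the jar, spool and scissors alone.

Things in the scene. Friction and masses are not known exactly. Their poses are not given: they have to be found in the camera images.
- mat: Loose teal cutting mat with white grid lines, a flat plate 60 (x) x 130 (y) x 8 (z) mm, 0.12 kg, lying flat on the table. Origin: centre of its underside; z up.
- die: Loose pale wooden die board with thin steel blade lines on top, 60 (x) x 130 (y) x 14 (z) mm, 0.35 kg, lying flat on the cutter's bed, whose top is 30 mm above the table; the mat goes on top of it, long side along long side (either way round). Origin: centre of its underside.
- cutter: White electric fabric die cutter, fixed. Its bed is a slab 220 x 220 x 30 mm high; origin: centre of the bed's underside on the table. The roller housing, 300 (x) x 170 (y) x 150 mm high, stands on its +y side, from 112 to 282 mm from the origin.
- key: Loose 50 g key standing blade down in the stand. Origin: tip (lower end) of the blade; z up along the key, x across the blade's wide face. Steel blade 14 (x) x 5 (y) x 24 mm long, V tip; above it a red handle 30 (x) x 12 (y) x 34 mm high, 24 to 58 mm above the tip, gripped across its 12 mm; its underside is the shoulder that stops on the cylinder's face. Works either way round.
- stand: Fixed pale wooden key stand, 50 x 50 x 30 mm high, with a 16 x 7 mm slot down through it in which the key's blade hangs, its handle resting on the top. Origin: centre of its underside.
- keyway (a point): Centre of the keyway's mouth in the brass cylinder's face, 46 mm above the table. z points up out of it; x runs along the slot of the unturned cylinder (this frame does not turn with it). Slot 15.5 (x) x 6.5 mm, 30 mm deep, 2.5 mm bevel round the mouth; the key goes straight down 24 mm until its handle meets the face.
- pod: Grey switch pod, fixed, 90 x 90 x 45 mm high, holding the brass cylinder in its top. Origin: centre of its underside. Inside the keyway two sprung sticky pins stick out about 3 mm from the long sides, 9 and 16 mm down; each resists the entering blade with some 5 to 15 N, less if the key is rocked a little.
- core (a joint): Turn of the brass cylinder, rad: 0 at rest, growing clockwise seen from above to a hard stop at 1.40 (run). A spring turns it back when let go (0.02 N m at 0, 0.09 N m at the stop). The key has about 0.1 rad of play in the slot, so it must turn about 0.1 rad further than the cylinder: some 1.5 rad to the stop.
- jar: Bystander: closed glass jar, 64 mm across, 85 mm tall. Origin: centre of its underside.
- spool: Bystander: orange thread spool, 36 mm across, 50 mm tall, standing. Origin: centre of its underside.
- scissors: Bystander: scissors with yellow handles lying flat, about 135 mm long, 10 mm high. Origin: near the pivot, on the underside.
Things that resemble listed ones, but are neither listed nor needed, are in the scene too. Leave any blue look-alike of the key alone. Several things have the shape of the mat; the one meant has the colours described above.

How it is judged (in metres and radians):
On the way, in this order (a step that is already met when the one before it is completed fails the run):
1. the mat lies squarely on the die board and has been let go (x of mat in the frame of die between -0.006 and 0.006 m and y of mat in the frame of die between -0.006 and 0.006 m and z of mat in the frame of die between 0.011 and 0.017 m and angle between the x axis of mat and the x axis of die, either way round below 0.09 rad and contact force between the fingers and mat below 0.1 N and linear speed of mat below 0.02 m/s), for 0.2 s.
2. the key is fully home in the still unturned cylinder (z of key in the frame of keyway below -0.02 m and horizontal distance between key and keyway below 0.004 m and angle between key's own z axis and vertical below 0.15 rad and value of joint core below 0.5 rad), for 0.05 s.
3. the gripped key has turned the cylinder to the run position (z of key in the frame of keyway below -0.02 m and horizontal distance between key and keyway below 0.004 m and angle between key's own z axis and vertical below 0.15 rad and value of joint core above 1.2 rad and contact force between the fingers and key above 1 N), for 0.2 s.
At the end, for the whole second after the job is handed in: Mat free on the die board, centred within 6 mm each way and 0.09 rad; key home (tip over 20 mm down, within 4 mm of the axis, upright within 0.15 rad), cylinder held past 1.2 rad, fingers press the key with over 1 N; die board moved under 20 mm, jar, spool and scissors under 30 mm (all of step 1 and all of step 3 and distance of die from where it was at the start of the episode below 0.02 m and distance of each of jar, spool, scissors from where it was at the start of the episode below 0.03 m); the arm keeps its last pose, push and grip.
It fails at once if the jar is pushed away by more than 30 mm (distance of jar from where it was at the start of the episode above 0.03 m).
It fails at once if the spool is pushed away by more than 30 mm (distance of spool from where it was at the start of the episode above 0.03 m).
It fails at once if the scissors is pushed away by more than 30 mm (distance of scissors from where it was at the start of the episode above 0.03 m).
It fails at once if the die board is pushed more than 20 mm (distance of die from where it was at the start of the episode above 0.02 m).
It fails at once if the key is rammed into the unturned cylinder with over 50 N (contact force between key and pod above 50 N and value of joint core below 0.5 rad).
It also fails if it takes over 53 s, if anything falls off the work surface, if the arm or the gripper's body presses on something with over 40 N, if the wrist force passes 120 N, or if a joint passes its speed limit or range.

### The arm

A 6-joint arm with a two-finger parallel gripper is mounted at the origin on the work surface. World frame = base frame: x ahead of the robot, y to its left, z up, the work surface at z = 0. Lengths are in m, angles in degrees, forces in N, time in s.
With the tool pointing down it reaches from about 0.4 to 0.825 m from the base axis. Payload 7 kg.
Tool frame: the origin (TCP) lies on the centre line of the jaws, within the pads' length; the fingertips stand 19 mm ahead of it and the grasp point (between the pads) is the TCP (r.tip_extent is the distance from the TCP to the fingertips, in m); z points along the fingers, y is the line along which they close (so a half turn about z gives the same grasp; the last joint's range is limited). The gripper opens to 88 mm and grips with 3 to 60 N. Pads are 19 mm wide; open, the fingers measure 130 mm over their backs; the gripper's body (78 mm by 193 mm) begins 47 mm behind the grasp point.
Start: joints at [88.47, 20.546, 0.682, 0, -70.136, -16.507], TCP at [0.209, 0.642, 0.246] pointing down, gripper open.
Joint ranges: [-176.03, 176.03], [-82.01, 121.73], [-58.28, 71.71], [-173.87, 95.51], [-174.79, -0.11], [-173.66, 173.66]. Speed limits (degrees/s): [136.94, 136.94, 172.46, 180, 180, 180].

### API

Orientations are given as [roll, pitch, yaw] about the fixed x, y, z axes, in that order (R = Rz(yaw) Ry(pitch) Rx(roll)).
In Python, from plant import r gives the robot as it stands. The module is installed in compiled form; this text tells all that it offers.
- The arm moves only by the tool jog_arm, never from a script. Its argument "deltas" is a list that holds one entry, the list of rows, each a list of 5 numbers: the opening, from -1 (shut) to 1 (fully open), then the shift along the world's x, y, z in cm, then the turn about the world's z in rad. In form: [[[claw, dx, dy, dz, turn], ...]]. A call has 1 to 8 rows; each row shifts and turns the commanded pose from where the row before left it; what a row does not reach is not made up. A row lasts 1/8 s, in which the tool goes at most 62.5 mm and 10.7 degrees, less where a joint would pass 70% of its speed; a pose out of reach is approached as far as the arm can. A call with a gripper value outside its range is refused whole. The fingers move at their own pace and stop on an object; "force" is the grip in N (left out, the last holds). Time passes only in rows, so rows that do not move let the fingers close. It gives the time, the measured TCP pose, the force, the opening and the grip force at its end, in the units of the state.
- r.get_state(): the state, without advancing time (a new reading comes with each control period).
- r.capture(name): name is "scene" or "side" or "wrist"; returns the picture (420x560x3 uint8, blue, green, red); there is no depth.
- r.camera_info(name): a dict with "fx", "fy", "cx", "cy" (pixels), "view" (4x4, takes a point from world to camera coordinates). Camera axes: x right, y up, looking along -z (the intrinsics and any distortion apply to the point x, -y, -z); pixel columns grow to the right and rows downward; lengths in m; the calibration is good to about 2 mm. A picture is of the moment at which its call begins: read the wrist's pose just before it. camera_info takes no time and is no camera call; for the wrist camera it gives the pose at the moment of the call.
- r.close_job(): hands the job in; it is judged then, once.
The state is a dict: "time_s": time; "joints": joint angles; "qd": joint speeds; "joint_torque": joint torques, N m; "tcp_pos": TCP position; "eef_rot": TCP orientation; "contact_force": force on the tool from outside, world axes, zero at the start; "moment": the same for the moment, N m; "gripper_width": finger opening in m; "gripper_force": force on a finger pad.
Only numpy, scipy, OpenCV 4.12 (cv2) and the standard library are available. Lean on these libraries where they do the work, as an engineer would, in place of code of your own. Each camera call takes 0.05 s, during which the arm holds its last target. There are 200 camera calls.

## Working session

There is one attempt and no reset: what is moved stays moved. The work goes in short steps, Python scripts to look and compute and a tool call to move; the robot and the scene stay as the last step left them, time stands still between calls to the robot, and variables do not carry over. Pictures are saved under pics/ and viewed, at most 12 in all, crops included, and the job is handed in when it is done.

Besides the shell and the picture viewer there is one more tool, called after "Emit:" as name(argument=value, ...) on one line, values as JSON. jog_arm: Moves the arm, as the interface text tells. Its arguments: {"type":"object","properties":{"deltas":{"type":"array"},"force":{"type":"number"}},"required":["deltas"]}

```bash
mkdir -p pics; cat > h.py <<'E'
import numpy as np, cv2
from plant import r
def ray(cam,u,v,z,info=None):
    c=info or r.camera_info(cam); V=np.array(c["view"])
    d=np.array([(u-c["cx"])/c["fx"],-(v-c["cy"])/c["fy"],-1.])
    R=V[:3,:3];o=-R.T@V[:3,3];w=R.T@d
    return o+w*(z-o[2])/w[2]
def proj(cam,p,info=None):
    c=info or r.camera_info(cam); q=(np.array(c["view"])@np.append(p,1))[:3]
    return c["cx"]+c["fx"]*q[0]/-q[2], c["cy"]+c["fy"]*-q[1]/-q[2]
E
python3 - <<'E'
from h import *
a=r.capture("scene");b=r.capture("side")
cv2.imwrite("pics/a.png",cv2.resize(a,(800,600),interpolation=cv2.INTER_CUBIC));cv2.imwrite("pics/a_raw.png",a)
cv2.imwrite("pics/b.png",cv2.resize(b,(800,600),interpolation=cv2.INTER_CUBIC));cv2.imwrite("pics/b_raw.png",b)
for n in("scene","side","wrist"):
    print(n,{k:(np.round(v,3).tolist() if k=="view" else v) for k,v in r.camera_info(n).items()})
print(r.get_state())
E
```

```text
scene {'fx': 411.7831569528226, 'fy': 411.7831569528226, 'cx': 275.2032283976706, 'cy': 211.36500619745544, 'view': [[-0.076, 0.997, 0.015, 0.11], [-0.847, -0.072, 0.526, 0.444], [0.526, 0.027, 0.85, -1.219], [0.0, 0.0, 0.0, 1.0]]}
side {'fx': 393.88771072602646, 'fy': 393.88771072602646, 'cx': 282.1936192031609, 'cy': 206.21832922736888, 'view': [[0.979, -0.206, 0.003, -0.593], [0.132, 0.639, 0.757, -0.09], [-0.158, -0.741, 0.653, -0.826], [0.0, 0.0, 0.0, 1.0]]}
wrist {'fx': 301.7050537704774, 'fy': 301.7050537704774, 'cx': 278.33804241524257, 'cy': 207.7539133618615, 'view': [[-0.31, -0.951, 0.001, 0.674], [0.919, -0.3, -0.255, 0.032], [0.242, -0.078, 0.967, -0.39], [0.0, 0.0, 0.0, 1.0]]}
{'time_s': 0.1, 'joints': array([ 8.84700600e+01,  2.05853792e+01,  6.39125621e-01, -1.61970366e-02,
       -7.01365191e+01, -1.65076075e+01]), 'qd': array([-0.00713904, -0.05923187,  0.11180163,  0.08705133, -0.01882432,
        0.03096022]), 'joint_torque': array([-1.30810589e-03, -5.84164524e+01,  2.93751562e+01,  7.01568604e+00,
        1.01635815e-02, -5.67807808e-05]), 'tcp_pos': array([0.2089047 , 0.64142814, 0.24474402]), 'eef_rot': array([ 1.79916312e+02, -8.92160033e-03, -1.80430554e+01]), 'contact_force': array([-0.1789814 ,  0.29105268, -0.35470035]), 'moment': array([ 0.0252814 , -0.01855528, -0.01830566]), 'gripper_force': 0.0, 'gripper_width': 0.08792081508788915}
```

View pics/a.png

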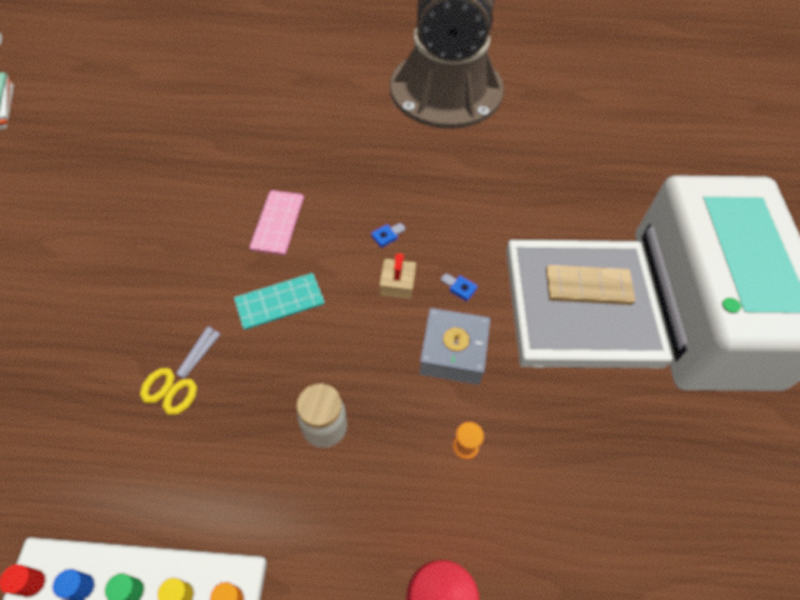

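View pics/b.png

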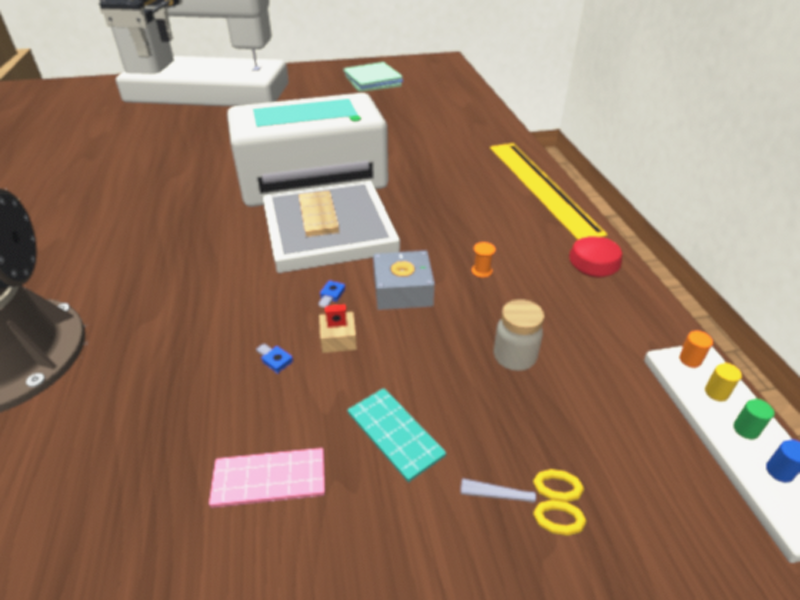

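The scene picture shows these candidates (800x600 pixels):
- **Mat:** the teal gridded plate at (279,300) is the mat. The look-alikes are the pink plate at (277,222), the cutter's teal lid panel at (755,253) and the pastel stack at (3,100).
- **Key:** the red one at (398,266) in the stand is the key. The blue look-alikes are at (388,235) and (461,287).
- **Targets:** the die board is at (590,284) and the keyway at (456,339).

```bash
cat > m.py <<'E'
from h import *
def rect(cam,img,lo,hi,z,box,mult=1.):
    hsv=cv2.cvtColor(img,cv2.COLOR_BGR2HSV); x0,y0,x1,y1=box
    m=np.zeros(img.shape[:2],np.uint8); m[y0:y1,x0:x1]=cv2.inRange(hsv,lo,hi)[y0:y1,x0:x1]
    m=cv2.morphologyEx(m,cv2.MORPH_CLOSE,np.ones((5,5)))
    cs=cv2.findContours(m,0,1)[0]; c=max(cs,key=cv2.contourArea)[:,0]
    P=np.array([ray(cam,u,v,z)[:2] for u,v in c],np.float32)*1000
    return cv2.minAreaRect(P), c.mean(0)
if __name__=="__main__":
    s=cv2.imread("pics/a_raw.png");d=cv2.imread("pics/b_raw.png")
    print("mat",rect("scene",s,(75,90,60),(95,255,255),.008,(150,180,240,240)))
    print("mat",rect("side",d,(75,90,60),(95,255,255),.008,(220,260,330,350)))
    print("die",rect("scene",s,(8,60,90),(30,255,255),.044,(370,175,460,225)))
    print("die",rect("side",d,(8,60,90),(30,255,255),.044,(200,125,250,175)))
    print("brass",rect("scene",s,(15,110,80),(30,255,255),.046,(300,220,340,260)))
    print("brass",rect("side",d,(15,110,80),(30,255,255),.046,(265,175,300,205)))
    for n,i,b in(("scene",s,(265,165,300,210)),("side",d,(215,205,250,250))):
        print("red",rect(n,i,(0,150,80),(8,255,255),.047,b)); print("stand",rect(n,i,(10,50,90),(30,200,255),.03,b))
    k=.7
    print("pod top",[ray("scene",u*k,v*k,.045)[:2].round(3).tolist() for u,v in((430,311),(491,317),(482,373),(421,364))])
    print("bed",[ray("scene",u*k,v*k,.03)[:2].round(3).tolist() for u,v in((509,242),(524,361),(672,360))])
    print("tcp px",proj("scene",r.get_state()["tcp_pos"]))
    A=cv2.resize(s[165:280,255:370],(575,575),interpolation=cv2.INTER_CUBIC)
    B=cv2.resize(s[170:240,365:465],(700,490),interpolation=cv2.INTER_CUBIC)
    cv2.imwrite("pics/c.png",A)
E
python3 m.py
```

```text
mat (((546.2962646484375, -250.91717529296875), (62.42893981933594, 129.34033203125), 26.053733825683594), array([194.60135135, 210.41216216]))
mat (((541.7716674804688, -252.83786010742188), (61.642154693603516, 131.64044189453125), 25.73366355895996), array([277.06040268, 303.30201342]))
die (((498.26568603515625, 232.2789306640625), (65.0570068359375, 130.75631713867188), 1.2365885972976685), array([412.5443038 , 199.13291139]))
die (((492.09033203125, 226.874267578125), (59.86226272583008, 147.45957946777344), 0.9730275869369507), array([222.59183673, 149.31632653]))
brass (((612.827880859375, 26.86471939086914), (33.49456024169922, 33.40176773071289), 1.7173923254013062), array([318.86046512, 237.20930233]))
brass (((609.8364868164062, 26.277633666992188), (29.959375381469727, 34.80686569213867), 78.33494567871094), array([281.5       , 187.94117647]))
red (((489.52142333984375, -64.20248413085938), (52.19768524169922, 15.881575584411621), 4.281156063079834), array([278.47619048, 185.07142857]))
stand (((479.2721862792969, -57.68848419189453), (123.06520080566406, 80.45854187011719), 4.869046211242676), array([282.91390728, 188.2384106 ]))
red (((489.559814453125, -61.1402587890625), (49.32716751098633, 33.76073455810547), 82.54891204833984), array([235.13461538, 220.03846154]))
stand (((482.13836669921875, -59.18213653564453), (140.08267211914062, 76.59823608398438), 81.78174591064453), array([232.54271357, 226.55778894]))
pod top [[0.569, -0.013], [0.571, 0.079], [0.664, 0.065], [0.657, -0.022]]
bed [[0.416, 0.113], [0.633, 0.128], [0.613, 0.345]]
tcp px (np.float64(618.9661211212393), np.float64(48.55592140972351))
```

View pics/c.png

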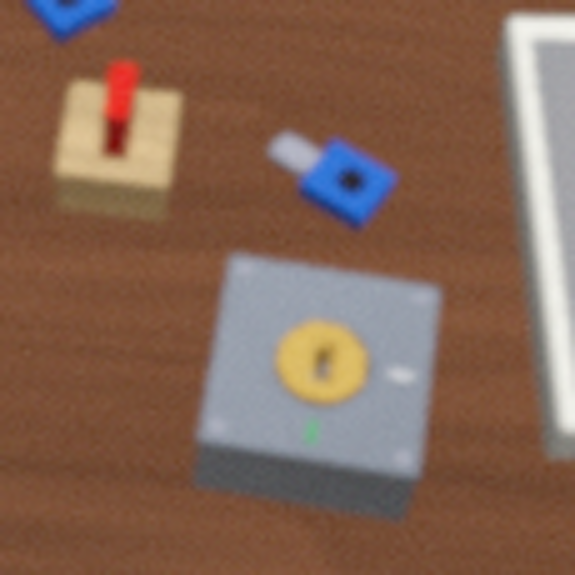

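Emit:
jog_arm(deltas=[[[1,3.1,-5.4,0,-0.1],[1,3.1,-5.4,0,-0.1],[1,3.1,-5.4,0,-0.1],[1,3.1,-5.4,0,-0.1],[1,3.1,-5.4,0,-0.1],[1,3.1,-5.4,0,-0.1],[1,3.1,-5.4,0,-0.1],[1,3.1,-5.4,0,-0.1]]])

```text
time_s: 1.1
tcp_pos: [0.4575, 0.2079, 0.2456]
eef_rot: [-180.0, 0.0, -64.0]
contact_force: [0.8, -0.4, -0.9]
gripper_width: 0.0877
gripper_force: 0.0
```

Emit:
jog_arm(deltas=[[[1,0,0,0,0],[1,0,0,0,0]]])

```text
time_s: 1.35
tcp_pos: [0.457, 0.2095, 0.2454]
eef_rot: [180.0, 0.0, -63.9]
contact_force: [-0.6, 1.0, 0.2]
gripper_width: 0.0876
gripper_force: 0.0
```

```bash
cat > w.py <<'E'
import sys,json
from h import *
n=sys.argv[1]
s=r.get_state(); i=r.camera_info("wrist"); im=r.capture("wrist")
cv2.imwrite(f"pics/{n}_raw.png",im); cv2.imwrite(f"pics/{n}.png",cv2.resize(im,(800,600),interpolation=cv2.INTER_CUBIC))
json.dump({k:np.array(v).tolist() for k,v in i.items()},open(f"pics/{n}.json","w"))
print(s["time_s"],s["joints"].round(1),s["tcp_pos"].round(4),s["eef_rot"].round(2),s["contact_force"].round(1),s["gripper_width"])
E
python3 w.py w1
```

```text
1.35 [ 47.    4.2 -20.6  -0.  -65.2 -21. ] [0.457  0.2095 0.2454] [179.98   0.   -63.92] [-0.6  1.   0.2] 0.08760059602270964
```

View pics/w1.png

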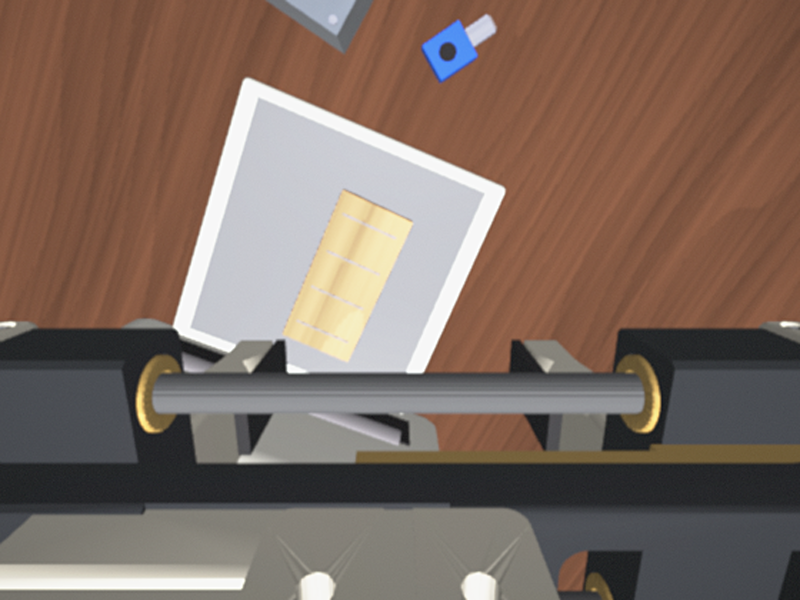

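The die board is fully in view, with corners at about (346,189), (413,221), (348,362) and (283,334). Two bed corners show at (248,79) and (505,190).

```bash
python3 - <<'E'
from h import *
import json
i=json.load(open("pics/w1.json"));k=.7
P=np.array([ray("wrist",u*k,v*k,.044,i)[:2] for u,v in((346,189),(413,221),(348,362),(283,334))])
print(P.round(4).tolist(),P.mean(0)); 
for a,b in((0,1),(1,2),(3,2),(0,3)): d=P[b]-P[a]; print(np.hypot(*d),np.degrees(np.arctan2(d[1],d[0])))
im=cv2.imread("pics/w1_raw.png");h=cv2.cvtColor(im,cv2.COLOR_BGR2HSV)
m=cv2.inRange(h,(12,60,120),(35,255,255));m2=np.zeros_like(m);m2[128:258,190:295]=m[128:258,190:295]
m2=cv2.morphologyEx(cv2.morphologyEx(m2,cv2.MORPH_CLOSE,np.ones((5,5))),cv2.MORPH_OPEN,np.ones((5,5)))
c=max(cv2.findContours(m2,0,1)[0],key=cv2.contourArea)[:,0]
Q=np.array([ray("wrist",u,v,.044,i)[:2] for u,v in c],np.float32)*1000
print(cv2.minAreaRect(Q))
B=[ray("wrist",u*k,v*k,.03,i)[:2] for u,v in((248,79),(505,190))];print(B,np.hypot(*(B[0]-B[1])))
E
```

```text
[[0.5203, 0.1689], [0.4632, 0.168], [0.4598, 0.2987], [0.5192, 0.2996]] [0.49062276 0.23380715]
0.05709823822328523 -179.10586152977416
0.1306949685224801 91.49571234810233
0.05936816750741727 -179.12447662283134
0.13067156016265052 90.50050761203794
((492.120849609375, 233.83914184570312), (59.2795295715332, 129.9821014404297), 1.1222167015075684)
[array([0.62094301, 0.12902848]), array([0.4071259 , 0.11462388])] 0.21430176647661311
```

Emit:
jog_arm(deltas=[[[1,0.9,-5.7,-0.5,0],[1,0.9,-5.7,-0.5,0],[1,0.9,-5.7,-0.5,0],[1,0.9,-5.7,-0.5,0],[1,0.9,-5.7,-0.5,0],[1,0.9,-5.7,-0.5,0],[1,0.9,-5.7,-0.5,0],[1,0,0,0,0]]])

```text
time_s: 2.4
tcp_pos: [0.5203, -0.1909, 0.2094]
eef_rot: [179.9, 0.0, -64.0]
contact_force: [-0.8, -0.8, -0.1]
gripper_width: 0.0879
gripper_force: 0.0
```

```bash
python3 w.py w2; python3 - <<'E'
from h import *
import json
i=json.load(open("pics/w2.json"))
im=cv2.imread("pics/w2_raw.png");h=cv2.cvtColor(im,cv2.COLOR_BGR2HSV)
m=cv2.morphologyEx(cv2.inRange(h,(75,70,60),(98,255,255)),cv2.MORPH_CLOSE,np.ones((7,7)))
c=max(cv2.findContours(m,0,1)[0],key=cv2.contourArea)[:,0]
print(c.min(0),c.max(0))
Q=np.array([ray("wrist",u,v,.008,i)[:2] for u,v in c],np.float32)*1000
print(cv2.minAreaRect(Q))
E
```

```text
2.4 [  0.1  10.8 -17.7   0.  -61.6  25.9] [ 0.5203 -0.1909  0.2094] [ 1.7989e+02  4.0000e-02 -6.3970e+01] [-0.8 -0.8 -0.1] 0.08793203088044298
[257  68] [313 190]
((541.48095703125, -252.19129943847656), (60.332393646240234, 129.52334594726562), 26.076154708862305)
```

View pics/w2.png

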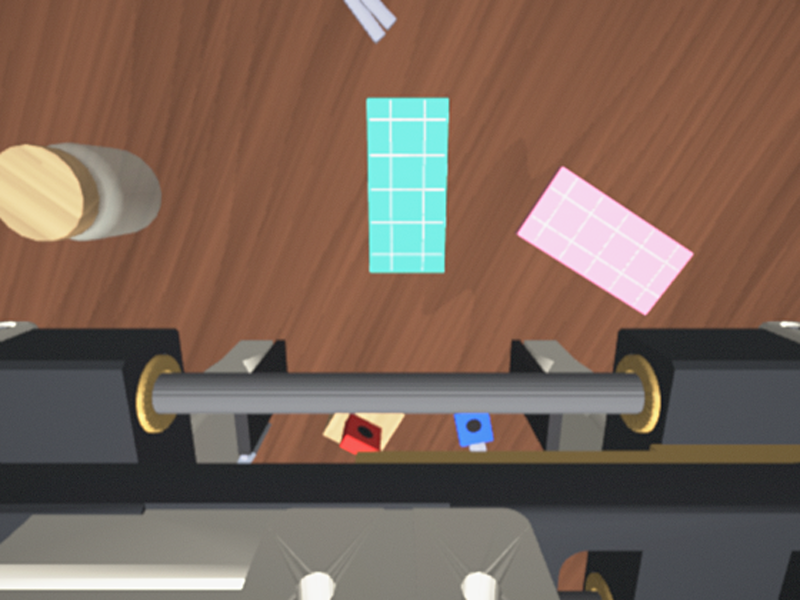

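The mat lies at (0.5415, -0.252) with a yaw of 26°, and the measured 60x130 mm size matches. The tool is already aligned with it, so I'm going down to grip.

Emit:
jog_arm(deltas=[[[1,0.5,-1.5,-4.5,0],[1,0.5,-1.5,-4.5,0],[1,0.5,-1.5,-4.5,0],[1,0.5,-1.5,-4.5,0],[1,0.1,-0.1,-0.6,0],[1,0,0,0,0]]])

```text
time_s: 3.2
tcp_pos: [0.5418, -0.2488, 0.0251]
eef_rot: [180.0, -0.0, -63.7]
contact_force: [0.8, 0.1, 0.5]
gripper_width: 0.0875
gripper_force: 0.0
```

Emit:
jog_arm(deltas=[[[-1,0,0,0,0],[-1,0,0,0,0],[-1,0,0,0,0],[-1,0,0,0,0]]], force=20)

```text
time_s: 3.7
tcp_pos: [0.5413, -0.2502, 0.0254]
eef_rot: [-179.9, -0.0, -63.9]
contact_force: [-0.9, 1.9, 4.7]
gripper_width: 0.0589
gripper_force: 20.0
```

Emit:
jog_arm(deltas=[[[1,0,0,0,0],[1,0,-0.2,-0.4,0],[1,0,0,0,0],[1,0,0,0,0]]])

```text
time_s: 4.2
tcp_pos: [0.5408, -0.2523, 0.0203]
eef_rot: [180.0, 0.0, -63.9]
contact_force: [0.1, -0.1, 0.1]
gripper_width: 0.0868
gripper_force: 0.0
```

Emit:
jog_arm(deltas=[[[-1,0,0,0,0],[-1,0,0,0,0],[-1,0,0,0,0],[-1,0,0,0,0]]], force=20)

```text
time_s: 4.7
tcp_pos: [0.5411, -0.2522, 0.0206]
eef_rot: [-180.0, -0.0, -63.9]
contact_force: [0.1, 0.2, -0.5]
gripper_width: 0.0596
gripper_force: 20.0
```

Emit:
jog_arm(deltas=[[[-1,0,0,3,0],[-1,0,0,5,0],[-1,0,2,4,-0.05],[-1,-0.5,5,0,-0.05],[-1,-0.5,6,0,-0.05],[-1,-0.5,6,0,-0.05],[-1,-0.5,6,0,-0.05],[-1,-0.5,6,0,-0.05]]])

```text
time_s: 5.7
tcp_pos: [0.5154, 0.0597, 0.1407]
eef_rot: [-180.0, 0.0, -81.2]
contact_force: [1.3, -0.4, -1.2]
gripper_width: 0.0599
gripper_force: 20.0
```

Emit:
jog_arm(deltas=[[[-1,-0.5,6,0,-0.05],[-1,-0.5,6,0,-0.05],[-1,-0.5,4,0,-0.036],[-1,-0.5,1,0,0],[-1,-0.5,0.6,0,0],[-1,0,0,0,0]]])

```text
time_s: 6.45
tcp_pos: [0.4906, 0.2332, 0.1405]
eef_rot: [180.0, -0.0, -88.9]
contact_force: [-0.7, -0.3, -0.6]
gripper_width: 0.0597
gripper_force: 20.0
```

```bash
python3 w.py w3
```

```text
6.45 [ 46.1  13.6 -24.1  -0.  -52.3 -44.9] [0.4906 0.2332 0.1405] [ 1.7998e+02 -1.0000e-02 -8.8860e+01] [-0.7 -0.3 -0.6] 0.059732850602695405
```

View pics/w3.png

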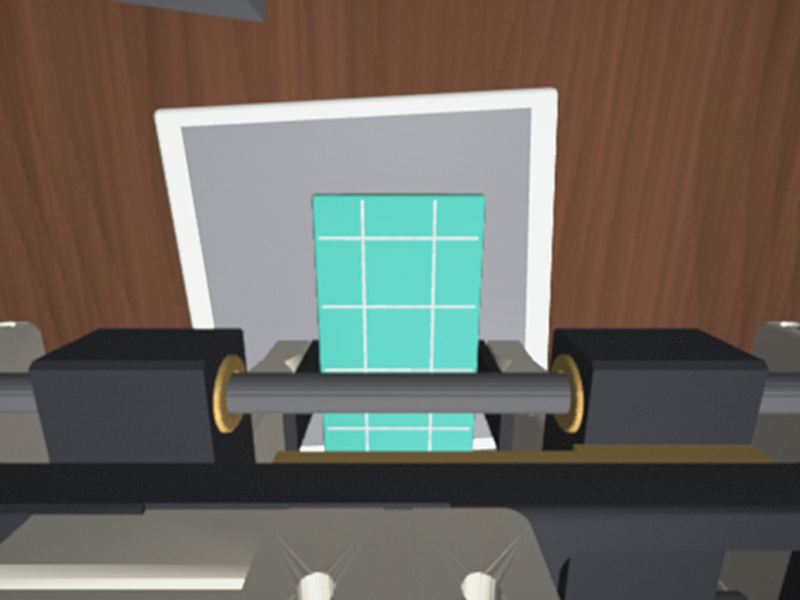

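The mat is held level, with its far corners at (313,195) and (485,194). Next I compute where its centre sits.

```bash
python3 - <<'E'
from h import *
import json
i=json.load(open("pics/w3.json"));k=.7
P=np.array([ray("wrist",u*k,v*k,.1279,i)[:2] for u,v in((313,195),(485,194))])
d=P[0]-P[1];print(P,np.hypot(*d),np.degrees(np.arctan2(d[1],d[0])))
n=np.array([-d[1],d[0]])/np.hypot(*d);n*=np.sign(n[1]);print(P.mean(0)+n*.065)
E
```

```text
[[0.52057813 0.16869964]
 [0.46139448 0.16719135]] 0.059202870986904264 1.45986125656039
[0.48933032 0.23292439]
```

Emit:
jog_arm(deltas=[[[-1,0.1,0.1,-3,0],[-1,0.1,0,-3,0],[-1,0,0,-1,0],[-1,0,0,-0.3,0],[-1,0,0,0,0]]])

```text
time_s: 7.12
tcp_pos: [0.4935, 0.2349, 0.0683]
eef_rot: [-180.0, 0.0, -88.9]
contact_force: [-0.2, -0.3, -2.0]
gripper_width: 0.0597
gripper_force: 20.0
```

Emit:
jog_arm(deltas=[[[-1,0,0,-0.2,0],[-1,0,0,0,0],[-1,0,0,0,0]]])

```text
time_s: 7.5
tcp_pos: [0.4931, 0.235, 0.0659]
eef_rot: [-180.0, 0.0, -88.8]
contact_force: [-0.6, -0.3, -1.9]
gripper_width: 0.0598
gripper_force: 20.0
```

Emit:
jog_arm(deltas=[[[-1,-0.1,-0.1,-0.1,0],[-1,0,0,0,0],[-1,0,0,0,0]]])

```text
time_s: 7.88
tcp_pos: [0.492, 0.2338, 0.0646]
eef_rot: [180.0, -0.0, -88.8]
contact_force: [-1.3, 0.9, 0.3]
gripper_width: 0.0595
gripper_force: 20.0
```

Emit:
jog_arm(deltas=[[[0.7,0,0,0,0],[0.7,0,0,0,0],[0.7,0,0,0,0],[0.7,0,0,2,0],[0.7,0,0,5,0],[0.7,0.5,-5,5,0],[0.7,1,-4,0,0],[0.7,0,0,0,0]]])

```text
time_s: 8.88
tcp_pos: [0.5066, 0.1478, 0.1794]
eef_rot: [-179.9, 0.0, -89.0]
contact_force: [-0.6, -1.3, -0.3]
gripper_width: 0.0747
gripper_force: 0.0
```

```bash
python3 w.py w4; python3 - <<'E'
from h import *
b=r.capture("side");cv2.imwrite("pics/s4_raw.png",b)
w=cv2.imread("pics/w4_raw.png")
cv2.imwrite("pics/c4.png",np.hstack([cv2.resize(b[120:190,180:280],(400,280),interpolation=2),cv2.resize(w[0:280],(400,200))[:, :] if 0 else cv2.copyMakeBorder(cv2.resize(w[0:280],(400,200)),0,80,0,0,0)]))
E
```

```text
8.875 [ 37.6   9.8 -23.2  -0.  -56.8 -36.6] [0.5066 0.1478 0.1794] [-1.7995e+02  5.0000e-02 -8.9010e+01] [-0.6 -1.3 -0.3] 0.07471283747370203
```

View pics/w4.png

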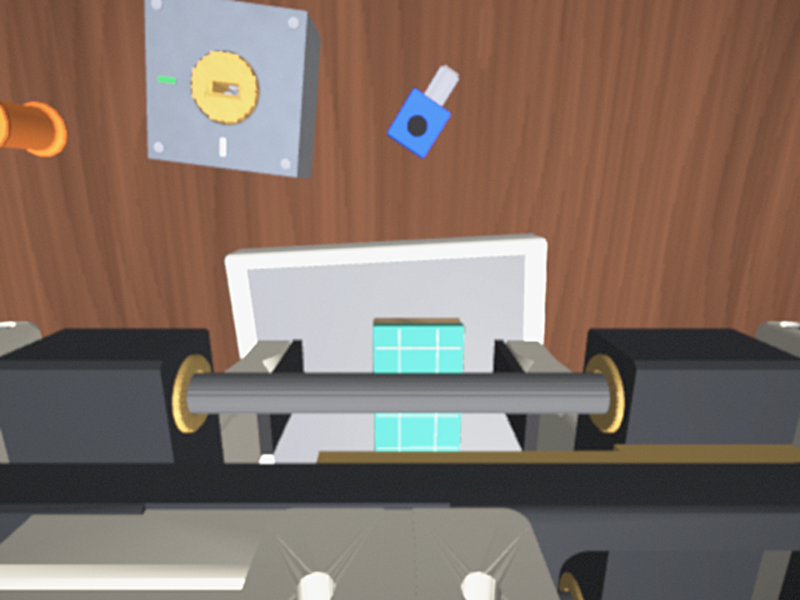

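The mat sits flush sideways on the die, with its front edge at row 323 and the die's front face just visible above it at row 319. The brass cylinder is at (225,87). I'll check the mat numerically and measure the keyway.

```bash
python3 - <<'E'
from h import *
import json
i=json.load(open("pics/w4.json"));k=.7
for u,v in((373,325),(464,324)): print("mat corner",ray("wrist",u*k,v*k,.052,i)[:2].round(4))
for x in(.463,.521): print("die foot/top/mat px",[tuple((np.array(proj("wrist",(x,.1688,z),i))/k).round(1)) for z in(.030,.044,.052)])
im=cv2.imread("pics/w4_raw.png");h=cv2.cvtColor(im,cv2.COLOR_BGR2HSV)
m=cv2.inRange(h,(15,110,80),(35,255,255));m2=np.zeros_like(m);m2[30:92,125:190]=m[30:92,125:190]
c=cv2.convexHull(max(cv2.findContours(m2,0,1)[0],key=cv2.contourArea))[:,0]
Q=np.array([ray("wrist",u,v,.046,i)[:2] for u,v in c],np.float32)*1000
print("brass",cv2.minEnclosingCircle(Q),cv2.fitEllipse(Q))
P=np.array([ray("wrist",u*k,v*k,.045,i)[:2] for u,v in((145,-8),(307,12),(299,178),(148,157))]);print(P.round(4),P[1:].tolist())
for a,b in((1,2),(3,2)): d=P[b]-P[a];print(np.hypot(*d),np.degrees(np.arctan2(d[1],d[0])))
print("slot",ray("wrist",225*k,89*k,.046,i)[:2])
g=cv2.resize(im[20:110,90:230],(840,540),interpolation=cv2.INTER_CUBIC)[:, :800];cv2.imwrite("pics/pod4.png",g)
b=cv2.imread("pics/s4_raw.png")
from m import rect
print(rect("side",b,(75,70,60),(98,255,255),.052,(195,120,255,180)))
E
```

```text
mat corner [0.522  0.1688]
mat corner [0.4627 0.1671]
die foot/top/mat px [(np.float64(458.8), np.float64(316.4)), (np.float64(461.6), np.float64(322.7)), (np.float64(463.4), np.float64(326.5))]
die foot/top/mat px [(np.float64(376.2), np.float64(315.0)), (np.float64(375.2), np.float64(321.2)), (np.float64(374.6), np.float64(325.0))]
brass ((609.1367797851562, 27.09454917907715), 19.28592300415039) ((609.0559692382812, 27.123443603515625), (37.918128967285156, 38.351322174072266), 73.33027648925781)
[[ 0.6493 -0.021 ]
 [ 0.5598 -0.0128]
 [ 0.568   0.077 ]
 [ 0.6591  0.0663]] [[0.5598344995082101, -0.012763629960174383], [0.5680344964882453, 0.07701211439734244], [0.659086642123631, 0.06629934539711617]]
0.09014945493689244 84.78116078506342
0.0916801867606065 173.28969652955672
slot [0.60878016 0.02781627]
(((491.7921447753906, 231.72427368164062), (60.756263732910156, 138.86973571777344), 0.920681893825531), array([221.84042553, 145.75531915]))
```

View pics/pod4.png

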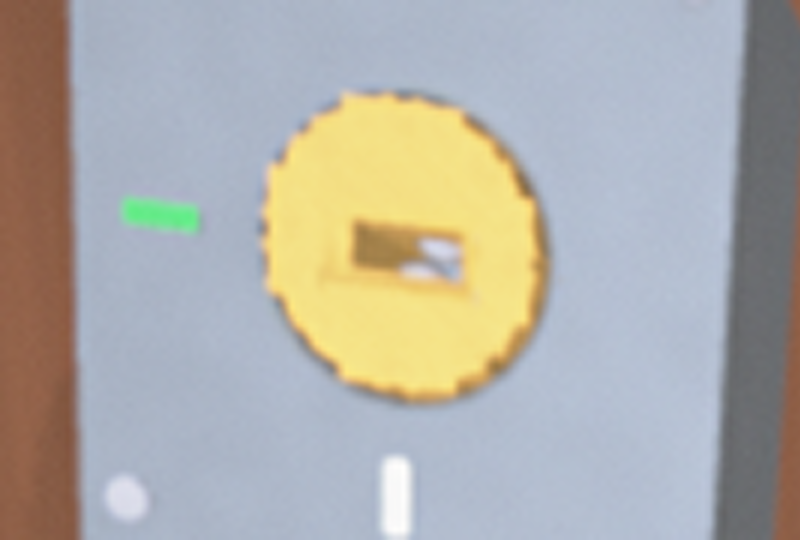

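The mat lies correctly. The keyway is at (0.609, 0.027) with a slot yaw of about -6°. I'm moving to look at the key.

Emit:
jog_arm(deltas=[[[0.7,-1,-2.5,0,0.17],[0.7,-1,-2.5,0,0.17],[0.7,-1,-2.5,0,0.17],[0.7,-1,-2.5,0,0.17],[0.7,-1,-2.5,0,0.17],[0.7,-1,-2.5,0,0.17],[0.7,-1,-2.5,0,0.17],[0.7,-1,-2.5,0,0.17]]])

```text
time_s: 9.98
tcp_pos: [0.4262, -0.0503, 0.1784]
eef_rot: [180.0, 0.0, -10.5]
contact_force: [0.0, -0.8, -1.0]
gripper_width: 0.0746
gripper_force: 0.0
```

Emit:
jog_arm(deltas=[[[0.2,-0.6,-1,-1,0.17],[0.2,0,0,-1,0],[0.2,0,0,0,0]]])

```text
time_s: 10.35
tcp_pos: [0.4203, -0.0598, 0.1578]
eef_rot: [180.0, 0.1, -1.4]
contact_force: [-0.2, 0.0, 0.7]
gripper_width: 0.0538
gripper_force: 0.0
```

```bash
python3 w.py w5
```

```text
10.35 [ 18.8   1.2 -36.5  -0.  -52.4  69.9] [ 0.4203 -0.0598  0.1578] [ 1.7997e+02  1.0000e-01 -1.3800e+00] [-0.2  0.   0.7] 0.0538346764311092
```

View pics/w5.png

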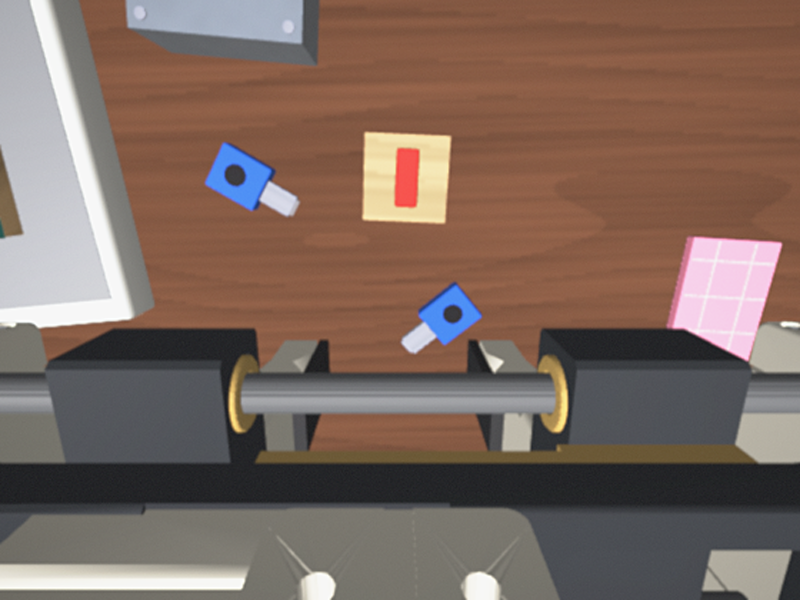

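The red key stands in its stand, its handle top at (407,178), with the stand's top corners at (364,132), (450,135), (445,223) and (363,219). The blue look-alikes lie flat beside it.

```bash
python3 - <<'E'
from h import *
import json
i=json.load(open("pics/w5.json"));k=.7
im=cv2.imread("pics/w5_raw.png");h=cv2.cvtColor(im,cv2.COLOR_BGR2HSV)
m=cv2.inRange(h,(0,140,170),(9,255,255));m2=np.zeros_like(m);m2[90:160,250:320]=m[90:160,250:320]
c=max(cv2.findContours(m2,0,1)[0],key=cv2.contourArea)[:,0];print(c.min(0)/k,c.max(0)/k)
Q=np.array([ray("wrist",u,v,.064,i)[:2] for u,v in c],np.float32)*1000
print("handle top",cv2.minAreaRect(Q))
P=np.array([ray("wrist",u*k,v*k,.03,i)[:2] for u,v in((364,132),(450,135),(445,223),(363,219))])
print("stand",P.mean(0))
for a,b in((1,0),(2,3),(2,1),(3,0)): d=P[b]-P[a];print(np.hypot(*d),np.degrees(np.arctan2(d[1],d[0])))
E
```

```text
[394.28571429 148.57142857] [417.14285714 205.71428571]
handle top ((490.710205078125, -66.44078826904297), (11.553413391113281, 29.133962631225586), 86.14917755126953)
stand [ 0.49062435 -0.06679338]
0.050208118469149285 86.73575905126336
0.05036773477158199 85.85480648605038
0.05087096165013025 -3.0597792603647864
0.05009624575583651 -3.2323640753329457
```

Emit:
jog_arm(deltas=[[[0.2,3.5,-0.3,0,-0.038],[0.2,3.5,-0.4,0,0],[0.2,0,0,-4,0],[0.2,0,0,-4,0],[0.2,0,0,-2,0],[0.2,0,0,0,0],[0.2,0,0,0,0]]])

```text
time_s: 11.28
tcp_pos: [0.4914, -0.0668, 0.0595]
eef_rot: [-180.0, -0.1, -3.4]
contact_force: [0.0, 0.4, 0.2]
gripper_width: 0.0528
gripper_force: 0.0
```

Emit:
jog_arm(deltas=[[[0.2,0,0,-0.6,0],[0.2,0,0,0,0],[-1,0,0,0,0],[-1,0,0,0,0],[-1,0,0,0,0],[-1,0,0,0,0],[-1,0,0,0,0]]], force=45)

```text
time_s: 12.15
tcp_pos: [0.4905, -0.0671, 0.0527]
eef_rot: [-180.0, -0.0, -3.4]
contact_force: [0.3, 2.7, 0.3]
gripper_width: 0.0118
gripper_force: 45.0
```

Emit:
jog_arm(deltas=[[[-1,0,0,2,0],[-1,0,0,4,0],[-1,4,3,0.5,-0.02],[-1,4,3,0.5,-0.025],[-1,3.85,3.4,0,0],[-1,0,0,0,0],[-1,0,0,0,0]]])

```text
time_s: 13.02
tcp_pos: [0.6083, 0.0267, 0.1219]
eef_rot: [180.0, 0.1, -5.9]
contact_force: [-0.2, 0.2, -1.3]
gripper_width: 0.012
gripper_force: 45.0
```

```bash
python3 w.py w6; python3 - <<'E'
from h import *
s=r.get_state();A=[]
for n in("scene","side"):
    b=r.capture(n); p=s["tcp_pos"]; u,v=map(int,proj(n,(.609,.027,.07)));print(n,u,v)
    A.append(cv2.resize(b[max(v-35,0):v+35,u-45:u+45],(400,311),interpolation=cv2.INTER_CUBIC))
cv2.imwrite("pics/c6.png",np.hstack(A))
E
```

```text
13.025 [ 20.9  20.4 -16.9  -0.  -52.7  63.2] [0.6083 0.0267 0.1219] [ 1.7997e+02  9.0000e-02 -5.9300e+00] [-0.2  0.2 -1.3] 0.011962302290452337
scene 320 229
side 281 179
```

View pics/c6.png

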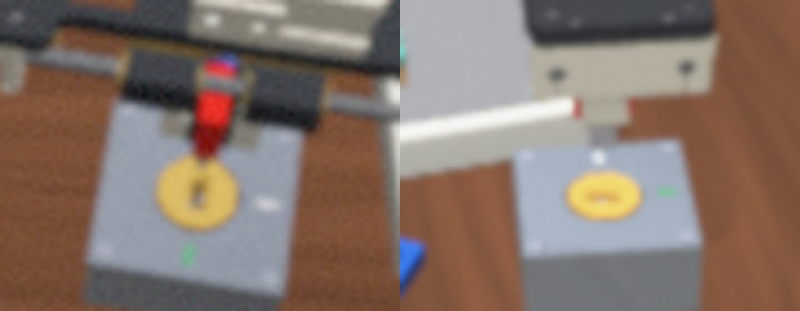

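The key hangs upright above the cylinder and lines up with the slot in both views. I'll lower it gently from here.

Emit:
jog_arm(deltas=[[[-1,0.05,0,-1.5,0],[-1,0,0,-1,0],[-1,0,0,-0.3,0],[-1,0,0,0,0],[-1,0,0,0,0]]])

```text
time_s: 13.8
tcp_pos: [0.6097, 0.0268, 0.0949]
eef_rot: [-180.0, -0.0, -5.9]
contact_force: [-0.3, 0.2, 0.2]
gripper_width: 0.0118
gripper_force: 45.0
```

Emit:
jog_arm(deltas=[[[-1,0,0,-0.2,0],[-1,0,0,-0.2,0],[-1,0,0,0,0]]])

```text
time_s: 14.18
tcp_pos: [0.6093, 0.0267, 0.0905]
eef_rot: [180.0, 0.0, -5.9]
contact_force: [-0.6, -0.3, 0.5]
gripper_width: 0.0117
gripper_force: 45.0
```

Emit:
jog_arm(deltas=[[[-1,0,0,-0.2,0],[-1,0,0,-0.2,0],[-1,0,0,0,0]]])

```text
time_s: 14.55
tcp_pos: [0.6092, 0.0267, 0.0864]
eef_rot: [180.0, 0.0, -5.9]
contact_force: [0.4, -0.3, -0.8]
gripper_width: 0.0117
gripper_force: 45.0
```

The tip is about 6 mm into the slot with no side force. Now past the pins with wiggles.

Emit:
jog_arm(deltas=[[[-1,0,0,-0.15,0.04],[-1,0,0,-0.15,-0.08],[-1,0,0,-0.1,0.08],[-1,0,0,-0.1,-0.08],[-1,0,0,0,0.04]]])

```text
time_s: 15.18
tcp_pos: [0.6097, 0.0265, 0.0822]
eef_rot: [180.0, -0.0, -5.9]
contact_force: [0.1, -1.7, 3.3]
gripper_width: 0.0117
gripper_force: 45.0
```

Emit:
jog_arm(deltas=[[[-1,0,0,-0.1,0.04],[-1,0,0,-0.1,-0.08],[-1,0,0,-0.1,0.08],[-1,0,0,-0.1,-0.08],[-1,0,0,0,0.04]]])

```text
time_s: 15.8
tcp_pos: [0.61, 0.0264, 0.0786]
eef_rot: [180.0, -0.1, -5.9]
contact_force: [-0.3, -2.1, 3.4]
gripper_width: 0.0122
gripper_force: 45.0
```

Emit:
jog_arm(deltas=[[[-1,0,0,-0.1,0.04],[-1,0,0,-0.1,-0.08],[-1,0,0,-0.1,0.08],[-1,0,0,-0.1,-0.08],[-1,0,0,0,0.04]]])

```text
time_s: 16.42
tcp_pos: [0.61, 0.0268, 0.0748]
eef_rot: [-180.0, -0.1, -5.9]
contact_force: [-1.5, 0.5, 6.2]
gripper_width: 0.0117
gripper_force: 45.0
```

Emit:
jog_arm(deltas=[[[-1,0,0,-0.1,0.04],[-1,0,0,-0.1,-0.08],[-1,0,0,-0.1,0.08],[-1,0,0,-0.1,-0.08],[-1,0,0,0,0.04]]])

```text
time_s: 17.05
tcp_pos: [0.61, 0.0269, 0.07]
eef_rot: [-180.0, -0.1, -6.0]
contact_force: [0.6, 0.3, 0.4]
gripper_width: 0.0116
gripper_force: 45.0
```

Emit:
jog_arm(deltas=[[[-1,0,0,-0.1,0.03],[-1,0,0,-0.05,-0.03],[-1,0,0,0,0],[-1,0,0,0,0]]])

```text
time_s: 17.55
tcp_pos: [0.61, 0.0269, 0.0686]
eef_rot: [-180.0, -0.1, -5.9]
contact_force: [-0.4, 0.5, 6.3]
gripper_width: 0.0116
gripper_force: 45.0
```

The shoulder now rests on the face: 6 N at a height of 0.0686 m, where 0.0687 m was predicted. Turning clockwise.

Emit:
jog_arm(deltas=[[[-1,0,0,0,-0.12],[-1,0,0,0,-0.16],[-1,0,0,0,-0.16],[-1,0,0,0,-0.16],[-1,0,0,0,-0.16],[-1,0,0,0,-0.16],[-1,0,0,0,-0.16],[-1,0,0,0,0]]])

```text
time_s: 18.55
tcp_pos: [0.61, 0.0271, 0.0686]
eef_rot: [-179.9, -0.0, -67.9]
contact_force: [0.9, 1.1, 5.5]
gripper_width: 0.0117
gripper_force: 45.0
```

Emit:
jog_arm(deltas=[[[-1,0,0,0,-0.14],[-1,0,0,0,-0.14],[-1,0,0,0,-0.14],[-1,0,0,0,0],[-1,0,0,0,0],[-1,0,0,0,0]]])

```text
time_s: 19.3
tcp_pos: [0.61, 0.0271, 0.0686]
eef_rot: [-179.9, 0.0, -91.9]
contact_force: [0.7, 2.9, 5.5]
gripper_width: 0.0117
gripper_force: 45.0
```

```bash
python3 - <<'E'
from h import *
s=r.get_state();print(s)
A=[]
for n in("scene","side"):
    b=r.capture(n); u,v=map(int,proj(n,(.609,.027,.06)))
    A.append(cv2.resize(b[max(v-35,0):v+35,u-45:u+45],(400,311),interpolation=cv2.INTER_CUBIC))
cv2.imwrite("pics/c7.png",np.hstack(A))
from m import rect
print(rect("side",b,(75,70,60),(98,255,255),.052,(195,120,255,180)))
E
```

```text
{'time_s': 19.3, 'joints': array([ 2.08541539e+01,  2.39833514e+01, -1.98058148e+01,  2.77065296e-03,
       -4.61286019e+01, -2.27321651e+01]), 'qd': array([-0.05521452,  0.0164418 , -0.04937753,  0.05986906,  0.05401405,
       -0.00761876]), 'joint_torque': array([ -1.4688693 , -52.67308474,  19.78334963,   4.95621577,
        -0.52088371,  -0.08563341]), 'tcp_pos': array([0.61002899, 0.02712917, 0.06861179]), 'eef_rot': array([-1.79923383e+02,  2.99316023e-02, -9.18760724e+01]), 'contact_force': array([0.72937732, 2.94954491, 5.45769899]), 'moment': array([ 0.90578937, -0.29909899,  0.11935896]), 'gripper_force': 45.00310242176056, 'gripper_width': 0.011694293507941916}
(((492.0772705078125, 231.65911865234375), (61.91193389892578, 139.3042449951172), 1.9182875156402588), array([221.97894737, 145.6       ]))
```

View pics/c7.png

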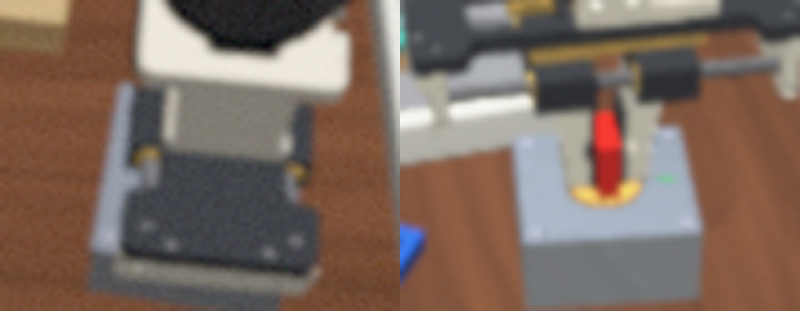

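The side view shows the handle seated on the brass face, turned a quarter and held upright in the jaws. The moment of 0.12 N m agrees with the spring at its stop, and the mat hasn't moved.

```bash
python3 -c "
from plant import r
print(r.close_job())"
```

```text
the job is handed in; nothing more can be done
None
```

I handed the job in at about 19 s, with the mat flush on the die board and the key fully home, turned about 1.5 rad clockwise and still gripped at 45 N; the hand-in returned no verdict.

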